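Mount a practice jaw block in the training board

ROBOT

A 6-joint arm with a two-finger parallel gripper is mounted at the origin on the work surface. World frame = base frame: x ahead of the robot, y to its left, z up, the work surface at z = 0. Lengths are in m, angles in rad, forces in N, time in s.
With the tool pointing down it reaches from about 0.2 to 0.875 m from the base axis. Payload 3.4 kg.
Tool frame: the origin (TCP) lies between the finger pads; the fingertips stand 8 mm ahead of it and the grasp point (between the pads) lies 11 mm behind it (env.finger_overhang is the distance from the TCP to the fingertips, in m); z points along the fingers, y is the line along which they close (so a half turn about z gives the same grasp; the last joint's range is limited). The gripper opens to 94 mm and grips with 3 to 60 N. Pads are 16 mm wide; open, the fingers measure 119 mm over their backs; the gripper's body (75 mm by 177 mm) begins 78 mm behind the grasp point.
Start: joints at [1.19, 0.276, 1.505, -0, 1.361, -0.121], TCP at [0.148, 0.556, 0.213] pointing down, gripper open.
Joint ranges: [-2.89, 2.89], [-0.75, 2.08], [0.22, 2.7], [-1.18, 4.32], [0.11, 2.71], [-2.7, 2.7]. Speed limits (rad/s): [2.57, 2.57, 3.14, 3.14, 3.14, 3.14].

INTERFACE

Orientations are given as a unit quaternion [w, x, y, z].
In Python, from cell import env gives the robot as it stands.
- The arm moves only by the tool play_rows, never from a script. Its argument "rows" is a list of rows, each a list of 5 numbers: the shift along the tool's x, y, z in m, then the turn about the tool's z in degrees, then the gripper command: -1 is shut, 1 is fully open, values between are in proportion. In form: [[tx, ty, tz, twist, fingers], ...]. A call has 1 to 20 rows; each row shifts and turns the commanded pose from where the row before left it, along the tool's axes as they then stand; what a row does not reach is not made up. A row lasts 1/10 s, in which the tool goes at most 50 mm and 8.59 degrees, less where a joint would pass 70% of its speed; a pose out of reach is approached as far as the arm can. A call with a gripper value outside its range is refused whole. The fingers move at their own pace and stop on an object; "squeeze" is the grip in N (left out, the last holds). Time passes only in rows, so rows that do not move let the fingers close. It gives the time, the measured TCP pose, the force, the opening and the grip force at its end, in the units of the state.
- env.get_obs(): the state, without advancing time (a new reading comes with each control period).
- env.snapshot(name): name is "side" or "top"; returns a dict with "img" (384x512x3 uint8, blue, green, red), "K" (3x3 intrinsics, pixels), "pose" (4x4, takes a point from camera to world coordinates). Camera axes: x right, y down, z forward; pixel columns grow to the right and rows downward; lengths in m; the calibration is good to about 2 mm. A picture is of the moment at which its call begins. There is no depth.
- env.job_done(): hands the job in; it is judged then, once.
The state is a dict: "time_s": time; "joint_pos": joint angles; "joint_vel": joint speeds; "effort": joint torques, N m; "tcp_pos": TCP position; "tcp_rot": TCP orientation; "force": force on the tool from outside, world axes, zero at the start; "ft_torque": the same for the moment, N m; "grip_width": finger opening in m; "grip_force": force on a finger pad.
Only numpy, scipy, OpenCV 4.12 (cv2) and the standard library are available. Lean on these libraries where they do the work, as an engineer would, in place of code of your own. Each camera call takes 0.05 s, during which the arm holds its last target. There are 200 camera calls.

TASK

Set the pink practice jaw block into the pocket of the blue carrier, nose in the notch and fully down, and let go of it. Then lift the loaded carrier by its steel handle and slide it, block and all, under the red lips of the steel training board until it is fully home against the stop, and leave it there. Keep the block upright throughout and leave the other things where they are.

Things in the scene. Friction and masses are not known exactly. Their poses are not given: they have to be found in the camera images.
- block: Practice jaw block: pink gum block 74 long (its x) x 30 wide (y) x 36 mm tall with a row of five white teeth on top (narrower than the gum, total height 45 mm), and a pink nose 12 wide and 14 mm tall that sticks out 12 mm at the foot of its +x end. About 0.06-0.13 kg. Origin: centre of the gum's underside; z up. It starts standing upright on the table.
- block_nose (a point): Tip of the block's nose: 49 mm from the block's origin along its +x, 7 mm above its underside.
- carrier: Blue carrier, loose on the table, about 0.26 kg: plate 140 long (x) x 70 wide (y) x 8 mm thick, with a walled pocket for the block and, near its -x end, an upright steel handle. Origin: centre of the plate's underside; z up; +x points away from the handle, and that end goes first into the board.
- pocket (a point): Centre of the pocket's floor, where the block's origin belongs: 18 mm from the carrier's origin along +x, 8 mm above its underside; axes as the carrier's, and the block's +x must point along this +x. Pocket inside 78 (x) x 34 mm (y); walls 4 mm thick, 8 mm high above its floor, with a notch 17 mm wide for the nose in the +x wall.
- handle (a point): Grip point on the carrier's handle, 44 mm above the plate's underside, 42 mm from the carrier's origin along -x. Handle 26 (x) x 14 mm (y), its top 14 mm above this point; the plate's top 36 mm below it. Pinch it firmly across its 14 mm: loaded, the carrier balances about 30 mm from here towards its +x.
- fixture: Training board, fixed: steel slab 230 (x) x 150 (y) x 20 mm with red edges. Its far (+x) half bears a channel along x with red lips and a grey stop 16 mm high across the far end; its near half is flat and bare but for the flared guides. Origin: centre of the slab's underside; +x is the way the carrier slides in.
- home (a point): Where the carrier's origin lies when fully home against the stop: on the slab's top (20 mm above the table), 35 mm from the board's origin along +x. Axes as the board's; the carrier's +x must point along it.
- mouth (a point): Middle of the channel's mouth, where the lips begin: on the slab's top, 30 mm from the board's origin along +x. Channel 74 mm wide between grey rails; lips reach 8 mm inwards at each side, underside 11 mm and top 16 mm above the slab. In front of the mouth the rails go on for 30 mm as guides 12 mm high that flare outwards.
- arch: Bystander: horseshoe jaw model with teeth, 64 mm wide, 31 mm high; origin under its centre.
- clicker: Bystander: black presentation clicker, 110 x 30 x 14 mm, lying; origin under its centre.
- phone: Bystander: black phone, 150 x 72 x 9 mm, lying; origin under its centre.
- bowl: Bystander: steel bowl, 110 mm across, 45 mm high; origin under its centre.
- rinse: Bystander: clear bottle with blue cap, 60 mm across, 150 mm high; origin under its centre.
- mirror: Bystander: steel mouth mirror lying flat, 180 mm long; origin near its middle.
Not all that is in view belongs to the job. There is more than one size of the carrier; the one meant has the size given above.

How it is judged:
By the outcome, as a careful person would: the job done as asked, in the order asked, and still so for the second after the job is handed in, with the robot touching nothing.
It also fails if it takes over 64 s, if anything falls off the work surface, if the arm or the gripper's body presses on something with over 40 N, if the wrist force passes 120 N, or if a joint passes its speed limit or range.

## Working session

There is one attempt and no reset: what is moved stays moved. The work goes in short steps, Python scripts to look and compute and a tool call to move; the robot and the scene stay as the last step left them, time stands still between calls to the robot, and variables do not carry over. Pictures are saved under pics/ and viewed, at most 10 in all, crops included, and the job is handed in when it is done.

Besides the shell and the picture viewer there is one more tool, called after "Request:" as name(argument=value, ...) on one line, values as JSON. play_rows: Moves the arm, as the interface text tells. Its arguments: {"type":"object","properties":{"rows":{"type":"array","items":{"type":"array","items":{"type":"number"}}},"squeeze":{"type":"number"}},"required":["rows"]}

```bash
mkdir -p pics; cat > h.py <<'E'
import numpy as np,cv2
from cell import env
def snap(v,name):
    s=env.snapshot(v); cv2.imwrite(f'pics/{name}.png',s['img']); np.savez(f'pics/{name}.npz',K=s['K'],pose=s['pose']); return s
def px2w(name,uv,z):
    d=np.load(f'pics/{name}.npz'); K,P=d['K'],d['pose']
    r=P[:3,:3]@np.linalg.inv(K)@np.array([uv[0],uv[1],1.]); t=P[:3,3]
    return t+r*(z-t[2])/r[2]
def w2px(name,p):
    d=np.load(f'pics/{name}.npz'); K,P=d['K'],d['pose']
    c=K@(P[:3,:3].T@(np.array(p)-P[:3,3])); return c[:2]/c[2]
E
python3 - <<'E'
from h import *
a=snap('top','t0');b=snap('side','s0')
print(a['pose'],a['K'],b['pose'],env.get_obs())
cv2.imwrite('pics/t0b.png',cv2.resize(a['img'],(800,600),interpolation=2))
cv2.imwrite('pics/s0b.png',cv2.resize(b['img'],(800,600),interpolation=2))
E
```

```text
[[ 0.02763267 -0.99448376  0.10118541  0.44731291]
 [-0.99957417 -0.02843896 -0.00653433 -0.00748423]
 [ 0.00937589 -0.10096176 -0.99484613  1.31192239]
 [ 0.          0.          0.          1.        ]] [[414.6679021    0.         255.43500379]
 [  0.         414.6679021  183.71526379]
 [  0.           0.           1.        ]] [[ 0.80939898 -0.35900751  0.46474391  0.10581636]
 [-0.58709535 -0.51335915  0.62592446 -0.65584936]
 [ 0.01386896 -0.77947161 -0.62628401  0.70894389]
 [ 0.          0.          0.          1.        ]] {'time_s': 0.1, 'joint_pos': array([ 1.18998980e+00,  2.76517358e-01,  1.50592393e+00, -3.27714808e-05,
        1.36068129e+00, -1.20992472e-01]), 'joint_vel': array([-0.00017678, -0.00290781, -0.00315367, -0.00080119, -0.00106516,
        0.00051785]), 'effort': array([ 1.69295159e-03, -4.05458057e+01, -2.37777811e+01,  7.06025376e-02,
        3.01102933e-02, -6.79987284e-05]), 'tcp_pos': array([0.14756194, 0.55527613, 0.21273234]), 'tcp_rot': array([-1.74400073e-04,  1.29538513e-01,  9.91574096e-01, -7.44988313e-04]), 'force': array([-0.2498115 , -0.72059436,  0.30555552]), 'ft_torque': array([0.00808892, 0.00637538, 0.02178081]), 'grip_force': 0.0, 'grip_width': 0.09405734293020555}
```

View pics/t0b.png

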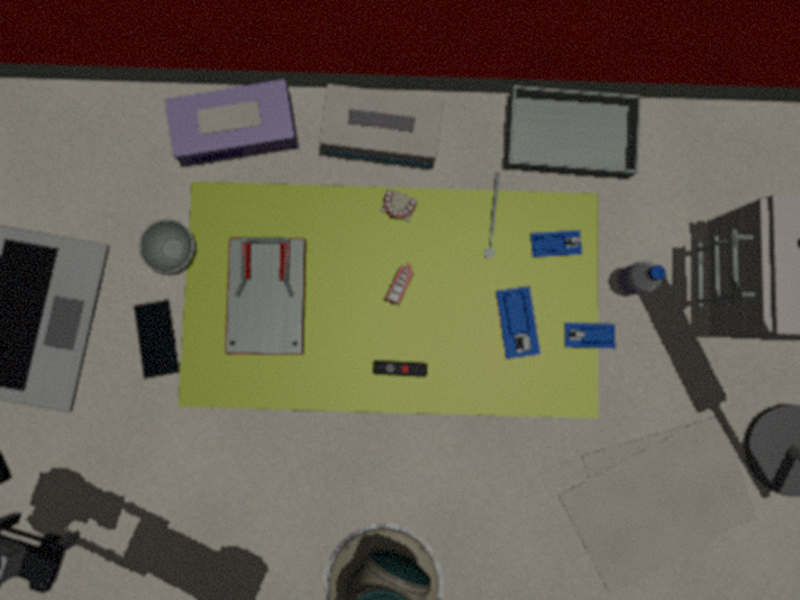

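View pics/s0b.png

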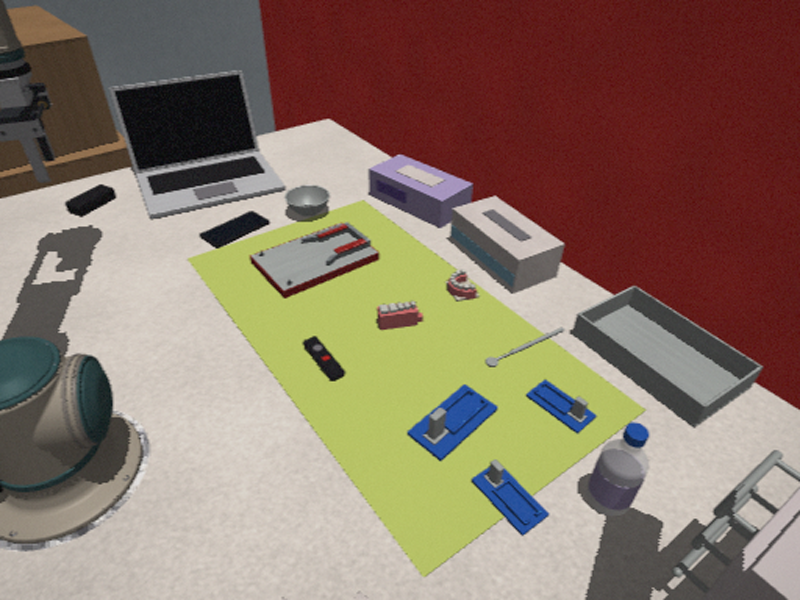

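The top view shows the block at about (399,284) in the enlarged picture with its nose up. The large carrier is at (517,322) with its handle at (523,343), and the board is at (266,296) with its mouth facing down. The two smaller carriers are decoys.

```bash
python3 - <<'E'
from h import *
a=cv2.imread('pics/t0.png');b=cv2.imread('pics/s0.png')
def crop(im,x,y,w,h,s): return cv2.resize(im[y:y+h,x:x+w],(w*s,h*s),interpolation=cv2.INTER_CUBIC)
# montage: top: carrier(310..350,180..232) block(240..270,160..200) ; fixture(140..200,148..230) s=... 
m=np.zeros((600,800,3),np.uint8)
def put(c,x,y): m[y:y+c.shape[0],x:x+c.shape[1]]=c
put(crop(a,312,178,38,54,7),0,0)
put(crop(a,242,164,26,34,7),270,0)
put(crop(a,140,148,60,82,4),460,0)
put(crop(b,255,240,70,60,3),0,390)
put(crop(b,235,188,40,26,7),220,340)
put(crop(b,155,138,95,55,3),510,340)
cv2.imwrite('pics/m0.png',m)
E
```

```text
(no output)
```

View pics/m0.png

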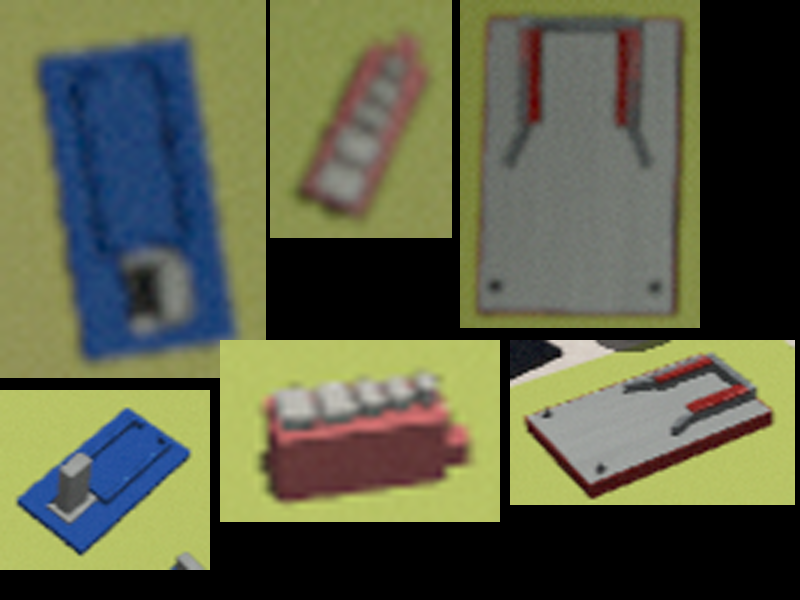

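```bash
cat >> h.py <<'E'
from scipy.optimize import least_squares
def rect(L,W,z,cx=0): return np.array([[cx+L/2,W/2,z],[cx+L/2,-W/2,z],[cx-L/2,-W/2,z],[cx-L/2,W/2,z]])
def fit(pts,obs,x0,z0=0):
    # obs: list of (name, idx, (u,v)) ; returns x,y,yaw
    def place(q): c,s=np.cos(q[2]),np.sin(q[2]); return pts@np.array([[c,-s,0],[s,c,0],[0,0,1]]).T+[q[0],q[1],z0]
    def f(q):
        P=place(q); return np.concatenate([w2px(n,P[i])-np.array(uv) for n,i,uv in obs])
    r=least_squares(f,x0,loss='soft_l1'); return r.x,r.fun.reshape(-1,2)
def mp(x,y,X,Y,s,ox,oy): return ((x-X+.5)/s-.5+ox,(y-Y+.5)/s-.5+oy)
E
python3 - <<'E'
from h import *
np.set_printoptions(precision=4,suppress=True)
T='t0';S='s0'
C=[(40,57),(190,37),(235,337),(87,358)]
c=[(T,i,mp(*p,0,0,7,312,178)) for i,p in enumerate(C)]
cs=[(S,i,mp(*p,0,390,3,255,240)) for i,p in [(3,(18,502)),(0,(126,408)),(1,(190,454)),(2,(82,547))]]
F=[(487,17),(683,18),(677,314),(477,313)]
f=[(T,i,mp(*p,460,0,4,140,148)) for i,p in enumerate(F)]
fs=[(S,i,mp(*p,510,340,3,155,138)) for i,p in [(3,(526,422)),(1,(772,405)),(2,(592,487))]]
B=[(365,40),(430,68),(366,215),(302,194)]
b=[(T,i,mp(*p,270,0,7,242,164)) for i,p in enumerate(B)]
# side: z=.036 right corners ; bottom corners z=0
bs=[(S,2,mp(277,440,220,340,7,235,188)),(S,1,mp(448,418,220,340,7,235,188)),(S,3,mp(268,400,220,340,7,235,188)),
    (S,6,mp(281,500,220,340,7,235,188)),(S,5,mp(442,482,220,340,7,235,188))]
Bp=np.vstack([rect(.074,.03,.036),rect(.074,.03,0)])
for nm,P,ob in [('car',rect(.14,.07,.008),(c,cs)),('fix',rect(.23,.15,.02),(f,fs)),('blk',Bp,(b,bs))]:
    for o in (ob[0],ob[1],ob[0]+ob[1]):
        q,r=fit(P,o,[.45,0,0]); print(nm,q,np.degrees(q[2]),'\n',np.abs(r).max(1))
E
```

```text
car [ 0.5174 -0.2568  0.1622] 9.295730241209075 
 [0.5413 0.6153 0.5605 0.567 ]
car [ 0.5148 -0.2587  0.171 ] 9.800372759837463 
 [0.7214 0.1491 0.7067 2.1612]
car [ 0.5163 -0.2573  0.1669] 9.561373395780755 
 [0.2028 0.2937 0.8505 0.9709 1.2555 0.6951 1.2361 1.372 ]
fix [0.5555 0.2505 0.0224] 1.2838997056613193 
 [0.6085 0.6875 0.6755 0.7545]
fix [0.5532 0.2488 0.0605] 3.4681919037757942 
 [0.4523 1.0431 0.8074]
fix [0.5552 0.2501 0.0309] 1.772214745670548 
 [0.586  0.8592 0.3858 1.2043 1.5253 1.3491 0.9295]
blk [ 0.5823 -0.0152 -0.3643] -20.87417604462983 
 [0.2071 0.3844 0.6048 0.1053]
blk [ 0.5824 -0.0153 -0.4137] -23.702013995780895 
 [0.0671 0.5232 0.8257 0.7386 0.9222]
blk [ 0.5822 -0.0151 -0.3808] -21.81600187389787 
 [0.3999 0.1872 0.6506 0.2063 0.2788 0.4908 0.874  0.9877 0.891 ]
```

Carrier corners in the crop are (40,57), (190,37), (235,337) and (87,358), and the block and slab corners fit similarly. The fitted sizes agree with the ones given. Estimates:

| Object | x (m) | y (m) | yaw |
|---|---|---|---|
| carrier | .517 | -.257 | 9.4° |
| board | .555 | .2505 | 1.4° |
| block | .582 | -.015 | -22° |

Next I move above the block.

Request:
play_rows(rows=[[-0.0315, -0.0244, 0.003, 0, 1], [-0.0315, -0.0244, 0.003, 0, 1], [-0.0315, -0.0244, 0.003, 0, 1], [-0.0315, -0.0244, 0.003, 0, 1], [-0.0315, -0.0244, 0.003, 0, 1], [-0.0315, -0.0244, 0.003, 0, 1], [-0.0315, -0.0244, 0.003, 0, 1], [-0.0315, -0.0244, 0.003, 0, 1], [-0.0315, -0.0244, 0.003, 0, 1], [-0.0315, -0.0244, 0.003, 0, 1], [-0.0315, -0.0244, 0.003, 0, 1], [-0.0315, -0.0244, 0.003, 0, 1], [-0.0315, -0.0244, 0.003, 0, 1], [-0.0315, -0.0244, 0.003, 0, 1], [-0.0315, -0.0244, 0.003, 0, 1], [-0.0315, -0.0244, 0.003, 0, 1], [-0.0315, -0.0244, 0.003, 0, 1], [-0.0315, -0.0244, 0.003, 0, 1], [0, 0, 0, 7, 1], [0, 0, 0, 0, 1]], squeeze=15)

```text
time_s: 2.1
tcp_pos: [0.5829, -0.0154, 0.1585]
tcp_rot: [-0.001, 0.191, 0.982, 0.0]
force: [-0.2, -0.4, -0.3]
grip_width: 0.0935
grip_force: 0.0
```

```bash
cat >> h.py <<'E'
from scipy.spatial.transform import Rotation as Ro
def todo(xyz,yaw):
    """tool-axis shift after twisting: target TCP xyz, object yaw deg (tool x at yaw+180)"""
    o=env.get_obs(); w,x,y,z=o['tcp_rot']; R=Ro.from_quat([x,y,z,w]).as_matrix()
    cur=np.degrees(np.arctan2(R[1,0],R[0,0]))-180
    tw=(cur-yaw+180)%360-180
    sh=R.T@(np.array(xyz)-o['tcp_pos'])
    t=np.radians(tw); Rz=np.array([[np.cos(t),-np.sin(t),0],[np.sin(t),np.cos(t),0],[0,0,1]])
    print('t',o['time_s'],'tcp',o['tcp_pos'].round(4),'yaw',cur.round(2),'tilt',R[2].round(4),'F',o['force'].round(1),'w',round(o['grip_width'],4),'gf',round(o['grip_force'],1))
    print('shift now',sh.round(4),'shift after twist',(Rz.T@sh).round(4),'twist',tw.round(2))
E
python3 -c "
from h import *
todo([.582,-.015,.020],-22)"
```

```text
t 2.1 tcp [ 0.5829 -0.0154  0.1585] yaw -21.99 tilt [ 1.9e-03 -2.0e-04 -1.0e+00] F [-0.2 -0.4 -0.3] w 0.0935 gf 0.0
shift now [0.0008 0.     0.1385] shift after twist [0.0008 0.     0.1385] twist 0.01
```

Request:
play_rows(rows=[[0.0008, 0, 0.03, 0, 1], [0, 0, 0.03, 0, 1], [0, 0, 0.03, 0, 1], [0, 0, 0.03, 0, 1], [0, 0, 0.0185, 0, 0.5], [0, 0, 0, 0, 0], [0, 0, 0, 0, -0.3], [0, 0, 0, 0, -0.6], [0, 0, 0, 0, -1], [0, 0, 0, 0, -1], [0, 0, 0, 0, -1], [0, 0, 0, 0, -1], [0, 0, 0, 0, -1]], squeeze=20)

```text
time_s: 3.4
tcp_pos: [0.5822, -0.0142, 0.0212]
tcp_rot: [0.0, 0.19, 0.982, 0.0]
force: [0.0, -0.0, 1.0]
grip_width: 0.0297
grip_force: 19.9
```

```bash
python3 -c "
from h import *
todo([.582,-.015,.120],-22)"
```

```text
t 3.4 tcp [ 0.5822 -0.0142  0.0212] yaw -21.88 tilt [-3.e-04  1.e-04 -1.e+00] F [ 0. -0.  1.] w 0.0297 gf 19.9
shift now [-0.0001 -0.0009 -0.0988] shift after twist [-0.0001 -0.0009 -0.0988] twist 0.12
```

Request:
play_rows(rows=[[0, 0, -0.02, 0, -1], [0, 0, -0.03, 0, -1], [0, 0, -0.03, 0, -1], [0, 0, 0, -7.8, -1], [0, 0, 0, -7.8, -1], [0, 0, 0, -7.8, -1], [0, 0, 0, -7.8, -1], [0.0086, -0.0229, 0, 0, -1], [0.0086, -0.0229, 0, 0, -1], [0.0086, -0.0229, 0, 0, -1], [0.0086, -0.0229, 0, 0, -1], [0.0086, -0.0229, 0, 0, -1], [0.0086, -0.0229, 0, 0, -1], [0.0086, -0.0229, 0, 0, -1], [0.0086, -0.0229, 0, 0, -1], [0.0086, -0.0229, 0, 0, -1], [0.0086, -0.0229, 0, 0, -1], [0, 0, 0.02, 0, -1], [0, 0, 0, 0, -1], [0, 0, 0, 0, -1]])

```text
time_s: 5.4
tcp_pos: [0.5337, -0.2534, 0.0804]
tcp_rot: [-0.001, -0.081, 0.997, 0.001]
force: [0.1, 0.3, -0.9]
grip_width: 0.0299
grip_force: 19.9
```

```bash
python3 - <<'E'
from h import *
todo([.5348,-.2541,.029],9.4)
a=snap('top','t1')['img'];b=snap('side','s1')['img']
m=np.zeros((600,800,3),np.uint8)
def crop(im,x,y,w,h,s): return cv2.resize(im[y:y+h,x:x+w],(w*s,h*s),interpolation=cv2.INTER_CUBIC)
m[:600,:300]=crop(a,305,170,50,100,6)
m[:600,300:800]=crop(b,245,190,100,120,5)
cv2.imwrite('pics/m1.png',m)
E
```

```text
t 5.4 tcp [ 0.5337 -0.2534  0.0804] yaw -350.69 tilt [ 0.0014  0.0017 -1.    ] F [ 0.1  0.3 -0.9] w 0.0299 gf 19.9
shift now [-0.001  -0.0009  0.0514] shift after twist [-0.001  -0.0009  0.0514] twist -0.09
```

View pics/m1.png

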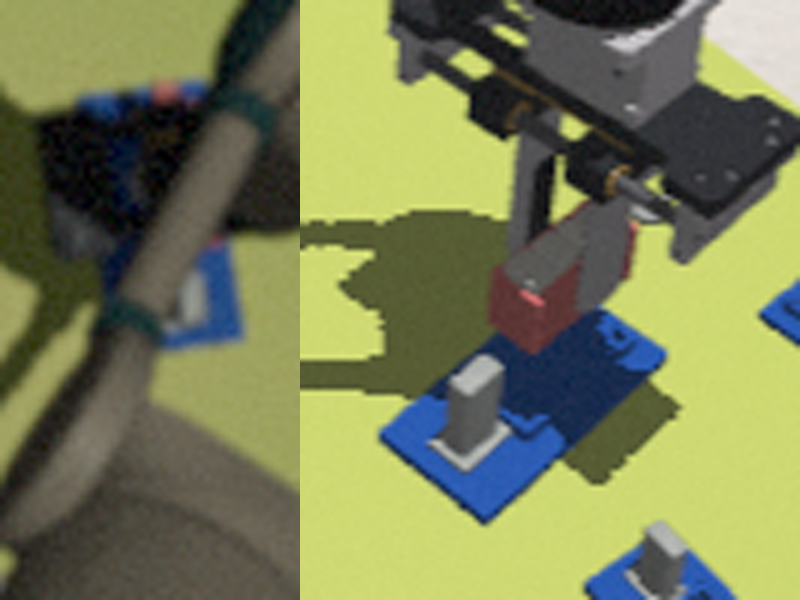

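```bash
cat >> h.py <<'E'
def draw(m,name,pts,q,z0,col,X,Y,s,ox,oy,close=True):
    c,sn=np.cos(q[2]),np.sin(q[2]); P=np.array(pts)@np.array([[c,-sn,0],[sn,c,0],[0,0,1]]).T+[q[0],q[1],z0]
    uv=np.array([w2px(name,p) for p in P]); uv=(uv-[ox,oy]+.5)*s-.5+[X,Y]
    cv2.polylines(m,[np.round(uv*16).astype(int)],close,col,1,cv2.LINE_AA,4); return uv
def nose(L=.037,z=.014): return [[L,.006,z],[L+.012,.006,z],[L+.012,-.006,z],[L,-.006,z]]
E
python3 - <<'E'
from h import *
m=cv2.imread('pics/m1.png')
V=(300,0,5,245,190);U=(0,0,6,305,170)
cq=[.517,-.257,np.radians(9.4)]; o=[.5337,-.2534,np.radians(9.31)]; zb=.0804-.0212
for n,a in (('s1',V),('t1',U)):
    draw(m,n,rect(.14,.07,.008),cq,0,(0,255,255),*a); draw(m,n,rect(.026,.014,.058,-.042),cq,0,(0,255,255),*a)
    draw(m,n,rect(.078,.034,.016,.018),cq,0,(255,0,255),*a)
    for z in (0,.036): draw(m,n,rect(.074,.03,z),o,zb,(0,255,0),*a)
    draw(m,n,nose(),o,zb,(0,255,0),*a)
cv2.imwrite('pics/o1.png',m)
E
```

```text
(no output)
```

View pics/o1.png

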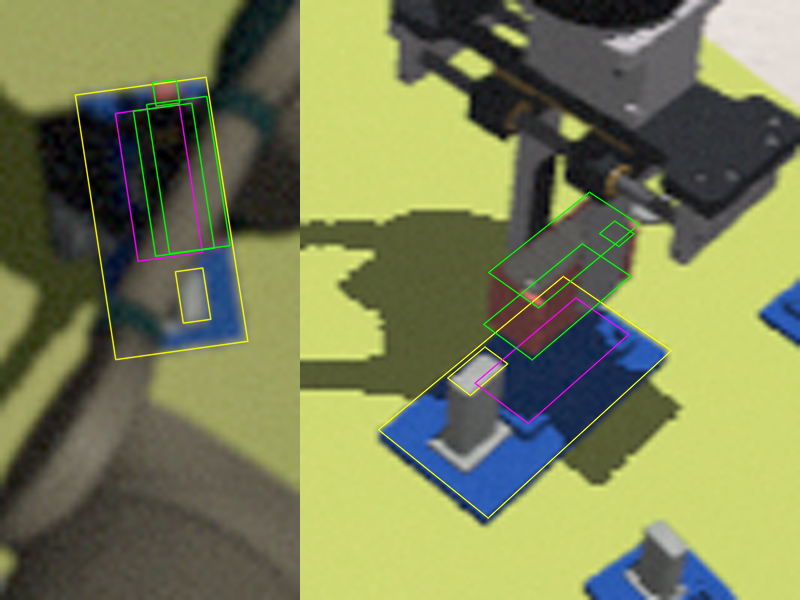

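The overlay matches the carrier and the held block to about 1 mm: the nose is at (165,92) in the top crop and the foot corner at (532,354) in the side crop. Now I lower it.

Request:
play_rows(rows=[[-0.0005, -0.0008, 0.012, 0, -1], [0, 0, 0.012, 0, -1], [0, 0, 0.01, 0, -1], [0, 0, 0.004, 0, -1], [0, 0, 0.003, 0, -1], [0, 0, 0.002, 0, -1], [0, 0, 0.002, 0, -1], [0, 0, 0, 0, -1], [0, 0, 0, 0, -1]])

```text
time_s: 6.4
tcp_pos: [0.5351, -0.2548, 0.0362]
tcp_rot: [0.0, -0.081, 0.997, -0.0]
force: [1.1, 0.2, -0.7]
grip_width: 0.0299
grip_force: 19.9
```

```bash
python3 - <<'E'
from h import *
todo([.5348,-.2541,.029],9.4)
E
```

```text
t 6.4 tcp [ 0.5351 -0.2548  0.0362] yaw -350.69 tilt [-5.e-04 -3.e-04 -1.e+00] F [ 1.1  0.2 -0.7] w 0.0299 gf 19.9
shift now [0.0002 0.0007 0.0072] shift after twist [0.0002 0.0007 0.0072] twist -0.09
```

Request:
play_rows(rows=[[0, 0.0004, 0.0015, 0, -1], [0, 0, 0.0015, 0, -1], [0, 0, 0.0015, 0, -1], [0, 0, 0, 0, -1]])

```text
time_s: 6.8
tcp_pos: [0.5347, -0.2542, 0.0312]
tcp_rot: [-0.0, -0.081, 0.997, 0.0]
force: [0.4, 0.1, -1.3]
grip_width: 0.0297
grip_force: 19.9
```

```bash
python3 - <<'E'
from h import *
todo([.5348,-.2541,.029],9.4)
E
```

```text
t 6.8 tcp [ 0.5347 -0.2542  0.0312] yaw -350.68 tilt [ 3.e-04  4.e-04 -1.e+00] F [ 0.4  0.1 -1.3] w 0.0297 gf 19.9
shift now [-0.0001  0.0001  0.0022] shift after twist [-0.0001  0.0001  0.0022] twist -0.08
```

Going in freely. Now down to contact, then release and rise.

Request:
play_rows(rows=[[0, 0, 0.001, 0, -1], [0, 0, 0.001, 0, -1], [0, 0, 0.001, 0, -1], [0, 0, 0, 0, -1]])

```text
time_s: 7.2
tcp_pos: [0.5349, -0.2543, 0.0292]
tcp_rot: [0.0, -0.081, 0.997, -0.0]
force: [-0.9, 1.2, 3.9]
grip_width: 0.0296
grip_force: 19.9
```

Request:
play_rows(rows=[[0, 0, 0, 0, -0.1], [0, 0, 0, 0, 0], [0, 0, 0, 0, 0], [0, 0, -0.01, 0, 0], [0, 0, -0.02, 0, 0], [0, 0, -0.03, 0, 0], [0, 0, -0.02, 0, 0], [0.02, 0, 0, 0, 0], [0.02, 0, 0, 0, 0], [0.02, 0, 0, 0, 0], [0.02, 0, 0, 0, 0], [0.03, 0, 0, 0, 0], [0, 0, 0, 0, 0]])

```text
time_s: 8.5
tcp_pos: [0.4233, -0.2717, 0.1089]
tcp_rot: [-0.001, -0.08, 0.997, 0.0]
force: [0.8, -0.4, 0.6]
grip_width: 0.047
grip_force: 0.0
```

```bash
python3 - <<'E'
from h import *
cq=[.517,-.257,np.radians(9.4)]
h=np.array(cq[:2])-.042*np.array([np.cos(cq[2]),np.sin(cq[2])]); print(h)
todo([*h,.034],9.4)
a=snap('top','t2')['img'];b=snap('side','s2')['img']
m=np.zeros((600,800,3),np.uint8)
def crop(im,x,y,w,h,s): return cv2.resize(im[y:y+h,x:x+w],(w*s,h*s),interpolation=cv2.INTER_CUBIC)
m[:,:300]=crop(a,305,170,50,100,6)
m[:600,300:800]=crop(b,245,190,100,120,5)
V=(300,0,5,245,190)
o=[.5348,-.2541,cq[2]]
draw(m,'s2',rect(.14,.07,.008),cq,0,(0,255,255),*V)
draw(m,'s2',rect(.074,.03,.036),o,.008,(0,255,0),*V)
draw(m,'s2',nose(),o,.008,(0,255,0),*V)
cv2.imwrite('pics/o2.png',m)
E
```

```text
[ 0.47556397 -0.26385969]
t 8.5 tcp [ 0.4233 -0.2717  0.1089] yaw -350.79 tilt [ 0.002   0.0011 -1.    ] F [ 0.8 -0.4  0.6] w 0.047 gf 0.0
shift now [-0.053  -0.0007  0.0748] shift after twist [-0.053  -0.0009  0.0748] twist -0.19
```

View pics/o2.png

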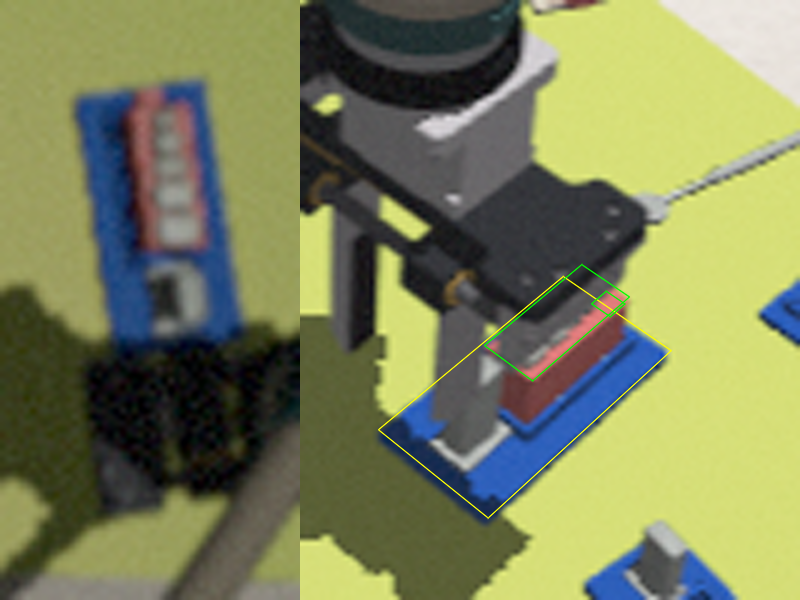

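The side view shows the block upright and seated, with its top on the green prediction and the notch filled. The carrier has not moved. Now I grip the handle.

Request:
play_rows(rows=[[-0.02, -0.0009, 0, 0, 0], [-0.02, 0, 0, 0, 0], [-0.013, 0, 0, 0, 0], [0, 0, 0, 0, 0], [0, 0, 0.025, 0, 0], [0, 0, 0.025, 0, 0], [0, 0, 0.015, 0, 0], [0, 0, 0.01, 0, 0], [0, 0, 0, 0, -0.3], [0, 0, 0, 0, -0.5], [0, 0, 0, 0, -0.65], [0, 0, 0, 0, -0.8], [0, 0, 0, 0, -1], [0, 0, 0, 0, -1], [0, 0, 0, 0, -1]], squeeze=55)

```text
time_s: 10.1
tcp_pos: [0.479, -0.264, 0.0342]
tcp_rot: [0.0, -0.081, 0.997, 0.0]
force: [-0.5, 2.7, 6.7]
grip_width: 0.0139
grip_force: 55.0
```

```bash
python3 - <<'E'
from h import *
todo([.4756,-.2639,.034],9.4)
E
```

```text
t 10.1 tcp [ 0.479  -0.264   0.0342] yaw -350.69 tilt [-7.e-04  3.e-04 -1.e+00] F [-0.5  2.7  6.7] w 0.0139 gf 55.0
shift now [0.0033 0.0007 0.0002] shift after twist [0.0033 0.0007 0.0002] twist -0.09
```

Request:
play_rows(rows=[[0, 0, -0.002, 0, -1], [0, 0, -0.005, 0, -1], [0, 0, -0.01, 0, -1], [0, 0, -0.015, 0, -1], [0, 0, -0.02, 0, -1], [0, 0, -0.02, 0, -1], [0, 0, -0.008, 0, -1], [0, 0, 0, 2, -1], [0, 0, 0, 3.9, -1], [0, 0, 0, 2, -1], [0, 0, 0, 0, -1], [0, 0, 0, 0, -1]])

```text
time_s: 11.3
tcp_pos: [0.4785, -0.2643, 0.1132]
tcp_rot: [-0.0, -0.013, 1.0, 0.0]
force: [0.1, 0.3, -3.3]
grip_width: 0.0135
grip_force: 55.0
```

Request:
play_rows(rows=[[0, 0.01, 0, 0, -1], [0.001, 0.02, 0, 0, -1], [0.0015, 0.03, 0, 0, -1], [0.0015, 0.03, 0, 0, -1], [0.0015, 0.03, 0, 0, -1], [0.0015, 0.03, 0, 0, -1], [0.0015, 0.03, 0, 0, -1], [0.0015, 0.03, 0, 0, -1], [0.0015, 0.03, 0, 0, -1], [0.0015, 0.03, 0, 0, -1], [0.0015, 0.03, 0, 0, -1], [0.0015, 0.03, 0, 0, -1], [0.0015, 0.03, 0, 0, -1], [0.0015, 0.03, 0, 0, -1], [0.0015, 0.03, 0, 0, -1], [0.0015, 0.03, 0, 0, -1], [0.0015, 0.03, 0, 0, -1], [0.0012, 0.022, 0, 0, -1], [0, 0.01, 0, 0, -1], [0, 0, 0, 0, -1]])

```text
time_s: 13.3
tcp_pos: [0.4403, 0.2482, 0.1135]
tcp_rot: [-0.0, -0.014, 1.0, 0.0]
force: [0.9, -0.7, -4.6]
grip_width: 0.0136
grip_force: 55.0
```

```bash
python3 - <<'E'
from h import *
todo([.4418,.2477,.074],1.4)
o=env.get_obs();tc=o['tcp_pos']
a=snap('top','t3')['img'];b=snap('side','s3')['img']
m=np.zeros((600,800,3),np.uint8)
def crop(im,x,y,w,h,s): return cv2.resize(im[y:y+h,x:x+w],(w*s,h*s),interpolation=cv2.INTER_CUBIC)
m[:500,:350]=crop(a,135,140,70,100,5)
m[:425,350:800]=crop(b,120,105,150,141,3)[:425]
y=np.radians(1.4);V=(350,0,3,120,105);U=(0,0,5,135,140)
fq=[.5555,.2505,y];cq=[tc[0]+.0387*np.cos(y),tc[1]+.0387*np.sin(y),y]
for n,A in (('t3',U),('s3',V)):
    draw(m,n,rect(.23,.15,.02),fq,0,(0,255,255),*A)
    draw(m,n,rect(.085,.058,.036,.0725),fq,0,(0,255,255),*A)
    draw(m,n,rect(.14,.07,.008),cq,tc[2]-.0342,(0,255,0),*A)
    draw(m,n,rect(.074,.03,.044,.018),cq,tc[2]-.0342,(0,255,0),*A)
cv2.imwrite('pics/o3.png',m)
E
```

```text
t 13.3 tcp [0.4403 0.2482 0.1135] yaw -358.42 tilt [ 4.e-04  2.e-04 -1.e+00] F [ 0.9 -0.7 -4.6] w 0.0136 gf 55.0
shift now [-0.0015 -0.0005  0.0395] shift after twist [-0.0015 -0.0005  0.0395] twist 0.18Traceback (most recent call last):
  File "<stdin>", line 8, in <module>
ValueError: could not broadcast input array from shape (423,450,3) into shape (425,450,3)
```

```bash
python3 - <<'E'
from h import *
o=env.get_obs();tc=o['tcp_pos']
a=cv2.imread('pics/t3.png');b=cv2.imread('pics/s3.png')
m=np.zeros((600,800,3),np.uint8)
def crop(im,x,y,w,h,s): return cv2.resize(im[y:y+h,x:x+w],(w*s,h*s),interpolation=cv2.INTER_CUBIC)
m[:500,:350]=crop(a,135,140,70,100,5)
m[:423,350:800]=crop(b,120,105,150,141,3)
y=np.radians(1.4);V=(350,0,3,120,105);U=(0,0,5,135,140)
fq=[.5555,.2505,y];cq=[tc[0]+.0387*np.cos(y),tc[1]+.0387*np.sin(y),y]
for n,A in (('t3',U),('s3',V)):
    draw(m,n,rect(.23,.15,.02),fq,0,(0,255,255),*A)
    draw(m,n,rect(.085,.058,.036,.0725),fq,0,(255,255,0),*A)
    draw(m,n,rect(.14,.07,.008),cq,tc[2]-.0342,(0,255,0),*A)
    draw(m,n,rect(.074,.03,.044,.018),cq,tc[2]-.0342,(0,255,0),*A)
cv2.imwrite('pics/o3.png',m)
E
```

```text
(no output)
```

View pics/o3.png

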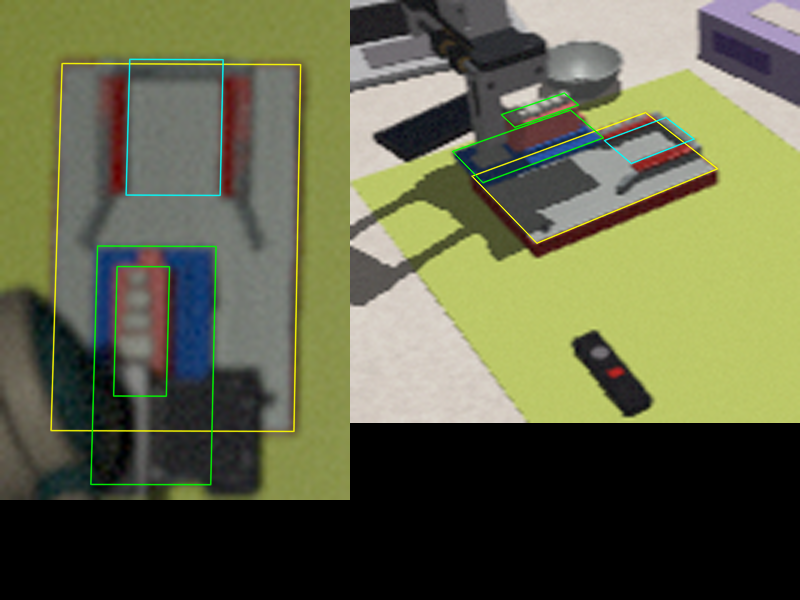

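Top view: the lips at x≈127 and 222 match the predicted gap, the mouth is at row ≈196, and the carrier's front edge is at row ≈247, in front of the guides. Everything agrees to about 1 mm, so I lower it onto the slab.

Request:
play_rows(rows=[[0, -0.0005, 0.01, 0.2, -1], [0, 0, 0.02, 0, -1], [0, 0, 0.015, 0, -1], [0, 0, 0.007, 0, -1], [0, 0, 0.003, 0, -1], [0, 0, 0.001, 0, -1], [0, 0, 0, 0, -1], [0, 0, 0, 0, -1]])

```text
time_s: 14.2
tcp_pos: [0.442, 0.2465, 0.0581]
tcp_rot: [0.001, -0.011, 1.0, 0.0]
force: [0.4, 0.2, -3.2]
grip_width: 0.0137
grip_force: 55.0
```

Request:
play_rows(rows=[[0, 0.0008, 0.001, 0, -1], [0, 0, 0.001, 0, -1], [0, 0, 0, 0, -1]])

```text
time_s: 14.5
tcp_pos: [0.4414, 0.2472, 0.0555]
tcp_rot: [0.0, -0.011, 1.0, 0.0]
force: [0.5, -0.4, -3.6]
grip_width: 0.0136
grip_force: 55.0
```

```bash
python3 - <<'E'
from h import *
todo([.4418,.2477,.0545],1.4)
E
```

```text
t 14.5 tcp [0.4414 0.2472 0.0555] yaw -358.77 tilt [-1.e-04  1.e-04 -1.e+00] F [ 0.5 -0.4 -3.6] w 0.0136 gf 55.0
shift now [-0.0004  0.0005  0.001 ] shift after twist [-0.0004  0.0005  0.001 ] twist -0.17
```

Request:
play_rows(rows=[[-0.003, 0.0005, 0.0005, 0, -1], [-0.006, 0, 0, 0, -1], [-0.006, 0, 0, 0, -1], [-0.006, 0, 0, 0, -1], [-0.006, 0, 0, 0, -1], [-0.006, 0, 0, 0, -1], [-0.006, 0, 0, 0, -1], [-0.004, 0, 0, 0, -1], [0, 0, 0, 0, -1]])

```text
time_s: 15.4
tcp_pos: [0.4854, 0.2487, 0.055]
tcp_rot: [0.001, -0.011, 1.0, 0.0]
force: [1.4, -0.4, -4.2]
grip_width: 0.0137
grip_force: 55.0
```

```bash
python3 - <<'E'
from h import *
d=.5555-.4418
p=.4848
todo([p,.2505-(.5555-p)*.0244,.0545],1.4)
E
```

```text
t 15.4 tcp [0.4854 0.2487 0.055 ] yaw -358.79 tilt [-1.e-03  4.e-04 -1.e+00] F [ 1.4 -0.4 -4.2] w 0.0137 gf 55.0
shift now [0.0006 0.0001 0.0005] shift after twist [0.0006 0.0001 0.0005] twist -0.19
```

Front is now entering under the lips, with no contact force.

Request:
play_rows(rows=[[-0.004, 0, 0, 0, -1], [-0.005, 0, 0, 0, -1], [-0.005, 0, 0, 0, -1], [-0.005, 0, 0, 0, -1], [-0.005, 0, 0, 0, -1], [0, 0, 0, 0, -1]])

```text
time_s: 16.0
tcp_pos: [0.5098, 0.2492, 0.055]
tcp_rot: [0.001, -0.011, 1.0, 0.0]
force: [0.5, 3.0, -3.8]
grip_width: 0.0135
grip_force: 55.0
```

Request:
play_rows(rows=[[-0.005, 0, 0, 0, -1], [-0.005, 0, 0, 0, -1], [-0.005, 0, 0, 0, -1], [-0.005, 0, 0, 0, -1], [-0.005, 0, 0, 0, -1], [-0.005, 0, 0, 0, -1], [0, 0, 0, 0, -1]])

```text
time_s: 16.7
tcp_pos: [0.5397, 0.2499, 0.0549]
tcp_rot: [0.001, -0.011, 1.0, 0.0]
force: [-0.0, 1.7, -5.5]
grip_width: 0.0134
grip_force: 55.0
```

```bash
python3 - <<'E'
from h import *
p=.5518
todo([p,.2505-(.5555-p)*.0244,.0545],1.4)
E
```

```text
t 16.7 tcp [0.5397 0.2499 0.0549] yaw -358.79 tilt [-1.6e-03  5.0e-04 -1.0e+00] F [-0.   1.7 -5.5] w 0.0134 gf 55.0
shift now [-0.0121  0.0002  0.0005] shift after twist [-0.0121  0.0002  0.0005] twist -0.19
```

Request:
play_rows(rows=[[-0.004, 0, 0.0003, 0, -1], [-0.003, 0, 0.0003, 0, -1], [-0.002, 0, 0, 0, -1], [-0.001, 0, 0, 0, -1], [0, 0, 0, 0, -1]])

```text
time_s: 17.2
tcp_pos: [0.5484, 0.2502, 0.0544]
tcp_rot: [-0.0, -0.011, 1.0, 0.0]
force: [-2.0, 3.4, -2.1]
grip_width: 0.0134
grip_force: 55.0
```

Request:
play_rows(rows=[[-0.001, 0, 0, 0, -1], [-0.001, 0, 0, 0, -1], [0, 0, 0, 0, -1]])

```text
time_s: 17.5
tcp_pos: [0.5502, 0.2502, 0.0545]
tcp_rot: [-0.0, -0.011, 1.0, 0.0]
force: [-2.8, 4.6, -2.6]
grip_width: 0.0136
grip_force: 55.0
```

Request:
play_rows(rows=[[-0.001, 0.0005, 0, 0, -1], [-0.001, 0, 0, 0, -1], [0, 0, 0, 0, -1]])

```text
time_s: 17.8
tcp_pos: [0.5517, 0.2504, 0.0544]
tcp_rot: [-0.001, -0.011, 1.0, -0.0]
force: [-4.1, 3.2, -0.4]
grip_width: 0.0138
grip_force: 55.0
```

Request:
play_rows(rows=[[-0.001, 0, 0, 0, -1], [-0.0005, 0, 0, 0, -1], [0, 0, 0, 0, -1]])

```text
time_s: 18.1
tcp_pos: [0.5518, 0.2504, 0.0546]
tcp_rot: [-0.002, -0.011, 1.0, -0.0]
force: [-7.6, 3.4, 1.1]
grip_width: 0.0136
grip_force: 55.0
```

Stopped at .5518, as predicted for home. I push once more to confirm, seat it and release.

Request:
play_rows(rows=[[-0.001, 0, 0, 0, -1], [-0.001, 0, 0.0003, 0, -1], [0, 0, 0, 0, -1], [0, 0, 0, 0, -1]])

```text
time_s: 18.5
tcp_pos: [0.5519, 0.2504, 0.0546]
tcp_rot: [-0.004, -0.011, 1.0, -0.0]
force: [-12.0, 3.3, 5.9]
grip_width: 0.0137
grip_force: 55.0
```

Request:
play_rows(rows=[[0, 0, 0, 0, -0.5], [0, 0, 0, 0, -0.2], [0.003, 0, 0, 0, 0], [0, 0, 0, 0, 0], [0, 0, -0.01, 0, 0], [0, 0, -0.02, 0, 0], [0, 0, -0.03, 0, 0], [0, 0, -0.03, 0, 0], [0.03, 0, -0.03, 0, 0], [0.04, 0, -0.02, 0, 0], [0.04, 0, 0, 0, 0], [0.04, 0, 0, 0, 0], [0, 0, 0, 0, 0], [0, 0, 0, 0, 0]])

```text
time_s: 19.9
tcp_pos: [0.4033, 0.2475, 0.1953]
tcp_rot: [0.002, -0.011, 1.0, 0.0]
force: [0.8, 0.5, 0.3]
grip_width: 0.0469
grip_force: 0.0
```

```bash
python3 - <<'E'
from h import *
a=snap('top','t4')['img'];b=snap('side','s4')['img']
m=np.zeros((600,800,3),np.uint8)
def crop(im,x,y,w,h,s): return cv2.resize(im[y:y+h,x:x+w],(w*s,h*s),interpolation=cv2.INTER_CUBIC)
m[:500,:350]=crop(a,135,140,70,100,5)
m[:400,350:800]=crop(b,150,100,90,80,5)
y=np.radians(1.4);V=(350,0,5,150,100);U=(0,0,5,135,140)
cq=[.5555+.035,.2505+.0009,y]
for n,A in (('t4',U),('s4',V)):
    draw(m,n,rect(.026,.014,.058,-.042),cq,.02,(0,255,0),*A)
    draw(m,n,rect(.074,.03,.044,.018),cq,.02,(0,255,0),*A)
cv2.imwrite('pics/o4.png',m)
E
```

```text
(no output)
```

View pics/o4.png

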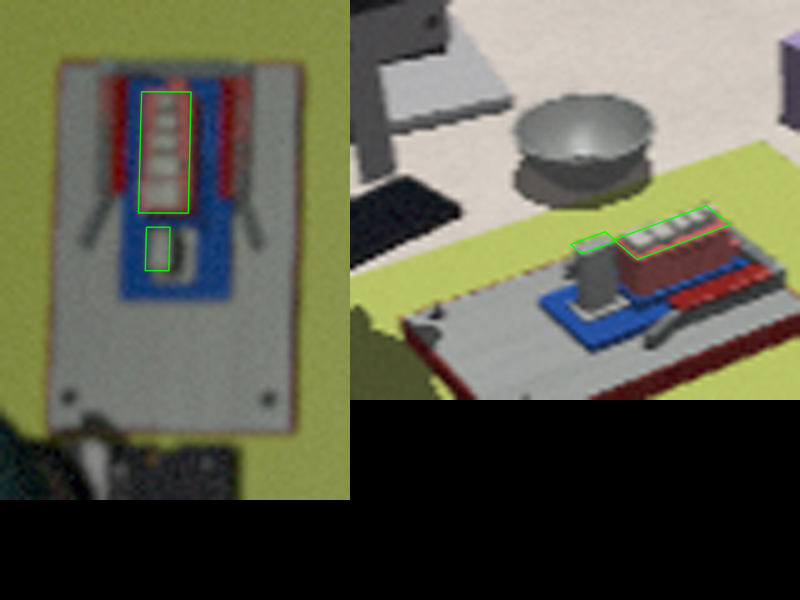

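The carrier sits under both lips against the stop, with its front at row ≈76. Handle and block lie on their predicted outlines, with the block upright and seated. Handing in.

```bash
python3 -c "
from cell import env
print(env.job_done())"
```

```text
the job is handed in; nothing more can be done
None
```

The block is seated upright in the carrier's pocket, the loaded carrier is under the lips and home against the stop, and the job was handed in at about 20 s with the gripper clear of everything.

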